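# Slide the window cover under its keeper and home on the purge pot

## Robot

A 7-joint arm with a two-finger parallel gripper is mounted at the origin on the work surface. World frame = base frame: x ahead of the robot, y to its left, z up, the work surface at z = 0. Lengths are in m, angles in degrees, forces in N, time in s.
With the tool pointing down it reaches from about 0.35 to 0.9 m from the base axis. Payload 8.1 kg.
Tool frame: the origin (TCP) lies midway between the tips of the shut fingers; the grasp point (between the pads) lies 19 mm behind it (r.pinch_z is the distance from the TCP to the grasp point, in m); z points along the fingers, y is the line along which they close (so a half turn about z gives the same grasp; the last joint's range is limited). The gripper opens to 92 mm and grips with 3 to 60 N. Pads are 19 mm wide; open, the fingers measure 130 mm over their backs; the gripper's body (75 mm by 190 mm) begins 47 mm behind the grasp point.
Start: joints at [-80.019, 24.895, 1.432, 90.138, -0.665, 64.973, -4.303], TCP at [0.171, 0.601, 0.227] pointing down, gripper open.
Joint ranges: [-149.89, 149.89], [-25.12, 119.58], [-72.63, 75.52], [4.76, 147.25], [-75.54, 255.54], [6.69, 114.76], [-157.13, 157.13]. Speed limits (degrees/s): [127.2, 127.2, 172.46, 172.46, 180, 180, 180].

## Interface

Orientations are given as a 3x3 rotation matrix whose columns are the frame's x, y, z axes.
In Python, from station import r gives the robot as it stands.
- The arm moves only by the tool play_rows, never from a script. Its argument "moves" is a list of rows, each a list of 2 entries, a list of its own where there are three numbers: the shift along the tool's x, y, z in units of 60 cm (1.0 is 60 cm), then the turn, a rotation vector about the tool's x, y, z in units of 90 degrees (1.0 is 90 degrees). In form: [[[dx, dy, dz], [ax, ay, az]], ...]. A call has 1 to 8 rows; each row shifts and turns the commanded pose from where the row before left it, along the tool's axes as they then stand; what a row does not reach is not made up. A row lasts 1/8 s, in which the tool goes at most 62.5 mm and 10.7 degrees, less where a joint would pass 70% of its speed; a pose out of reach is approached as far as the arm can. A call with a number of a shift or a turn outside -1 to 1 is refused whole. A call with a gripper value outside its range is refused whole. "claw" is the opening, from -1 (shut) to 1 (fully open), set as the call begins (left out, the last holds). The fingers move at their own pace and stop on an object; "newtons" is the grip in N (left out, the last holds). Time passes only in rows, so rows that do not move let the fingers close. It gives the time, the measured TCP pose, the force, the opening and the grip force at its end, in the units of the state.
- r.observe(): the state, without advancing time (a new reading comes with each control period).
- r.camera(name): name is "scene" or "top"; returns the picture (420x560x3 uint8, red, green, blue); there is no depth.
- r.camera_model(name): a dict with "fx", "fy", "cx", "cy" (pixels), "dist" ([k1, k2, p1, p2, k3] as OpenCV has them; the pictures are not rectified), "world_from_camera" (4x4, takes a point from camera to world coordinates). Camera axes: x right, y up, looking along -z (the intrinsics and any distortion apply to the point x, -y, -z); pixel columns grow to the right and rows downward; lengths in m; the calibration is good to about 2 mm. A picture is of the moment at which its call begins. camera_model takes no time and is no camera call.
- r.close_job(): hands the job in; it is judged then, once.
Trained networks look in the newest picture that a camera, given by its name, has taken for a name from the list of things; names that differ only in an ending like _2 or _b are one class to them, and where a whole thing is asked for, a point or a joint stands for the part that bears it (a point fixed in the world has none). Each returns a list of dicts, best first, with "score" (0 to 1); they miss things now and then, are a little off and sometimes report something else, mostly with a low value. They report only what shows in the picture. A call takes as long as a camera call. They do not tell look-alikes from the thing itself.
- r.recognise(thing, camera): "point" ([row, column] in pixels, amid what is visible of it).
- r.outline_of(thing, camera): "pixels" (420x560 bool, what is visible of it) and "point" ([row, column] in pixels, amid what is visible of it).
The state is a dict: "t": time; "qpos": joint angles; "qvel": joint speeds; "effort": joint torques, N m; "eef_pos": TCP position; "tool_rot": TCP orientation; "ft_force": force on the tool from outside, world axes, zero at the start; "torque": the same for the moment, N m; "finger_gap": opening from 0.0 (shut) to 1.0 (fully open); "grasp_force": force on a finger pad.
Only numpy, scipy, OpenCV 4.12 (cv2) and the standard library are available. Lean on these libraries where they do the work, as an engineer would, in place of code of your own. Each camera call takes 0.05 s, during which the arm holds its last target. There are 200 camera calls.

## Task

Close the purge pot: bring the loose round window cover across from the parking shelf, get its front edge under the keeper at the far side of the mouth, and leave it fully home, flat and level on the rim. Handle it gently, never pressing on it with more than about 4 kg (40 N), and leave the bottle, the jar and the screwdriver where they are.

Things in the scene. Friction and masses are not known exactly. Their poses are not given: they have to be found in the camera images.
- pot: Fixed fixture: bright flat steel plate 295 x 160 mm, top 70 mm above the table, with a round pot below. Origin on the table under the centre of the pot's mouth; x points from the parking shelf across the mouth to the keeper, z up. The plate spans x -205 to +90, y -80 to +80 mm; its part at negative x is the parking shelf, flush with the rim.
- mouth (a point): Centre of the pot's round mouth (84 mm diameter, straight bore 16 mm deep) at the level of the plate's top; axes as pot.
- keeper (a point): Middle of the lower inner edge of the keeper's lip, 46 mm in x from the mouth centre, 12 mm above the plate. The keeper is a dark steel L-bar on the plate, 90 mm wide in y: its lip runs on 34 mm in +x and is 10 mm thick, and its foot (stop) begins 20 mm in +x. Axes as pot.
- cover: Loose round aluminium cover, about 0.45 kg: below, a spigot 80 mm diameter, 8 mm deep (2 mm play all round in the mouth); then a flange 124 mm diameter, 8 mm thick. Origin at the centre of the spigot's underside, z up; yaw is free. It starts on its spigot on the shelf; seated, the flange lies flat on the rim and the origin is 8 mm below the mouth centre.
- window (a point): Centre of the cover's flat glass window, level with the flange's top, 16 mm above the cover's origin. Round it stands a bezel ring 8 mm high, inside diameter 70, outside 80 mm. Riding level, the flange is 4 mm too high for the keeper and bumps it; tipped there, front edge down on the rim, it passes. Tipped over 20 mm short of centre, the edge drops into the mouth instead.
- white_bottle: Bystander: upright white plastic bottle, 56 mm diameter, 150 mm high; origin at the centre of its underside.
- wire_jar: Bystander: upright copper-coloured jar with black cap, 76 mm diameter, 90 mm high; origin at the centre of its underside.
- screwdriver: Bystander: screwdriver 190 mm long lying flat; origin at the middle of its underside, x along it to the tip.
Not all that is in view belongs to the job. What is meant by the cover is not blue, pink or yellow, and is the larger of those in its own colour.

How it is judged (in metres and radians):
At the end, for the whole second after the job is handed in: The cover is at rest in the mouth: its centre within 4 mm of the mouth's centre, its spigot at least 6.5 mm down in the mouth, tilted less than 0.025 rad (horizontal distance between cover and mouth below 0.004 m and z of cover in the frame of mouth below -0.0065 m and angle between cover's own z axis and vertical below 0.025 rad and linear speed of cover below 0.01 m/s); the robot touches nothing.
It fails at once if the fingers press on the cover with more than 40 N (contact force between the fingers and cover above 40 N).
It fails at once if the bottle is moved more than 30 mm (distance of white_bottle from where it was at the start of the episode above 0.03 m).
It fails at once if the jar is moved more than 30 mm (distance of wire_jar from where it was at the start of the episode above 0.03 m).
It fails at once if the screwdriver is moved more than 30 mm (distance of screwdriver from where it was at the start of the episode above 0.03 m).
It also fails if it takes over 50 s, if anything falls off the work surface, if the arm or the gripper's body presses on something with over 40 N, if the wrist force passes 120 N, or if a joint passes its speed limit or range.

## Working session

There is one attempt and no reset: what is moved stays moved. The work goes in short steps, Python scripts to look and compute and a tool call to move; the robot and the scene stay as the last step left them, time stands still between calls to the robot, and variables do not carry over. Pictures are saved under pics/ and viewed, at most 10 in all, crops included, and the job is handed in when it is done.

Besides the shell and the picture viewer there is one more tool, called after "Request:" by a JSON object that holds its "name" and its "arguments". play_rows: Moves the arm, as the interface text tells. Its arguments: {"type":"object","properties":{"moves":{"type":"array","items":{"type":"array"}},"claw":{"type":"number"},"newtons":{"type":"number"}},"required":["moves"]}

```bash
ls; mkdir -p pics
python3 - <<'E'
from station import r
import cv2,numpy as np
for c in("scene","top"):
    im=r.camera(c); cv2.imwrite(f"pics/{c}0.png",im[:,:,::-1])
    m=r.camera_model(c); print(c,{k:np.round(m[k],3).tolist() for k in m})
    for th in("cover","pot","white_bottle","wire_jar","screwdriver","keeper","window","mouth"):
        try: print(th,[(np.round(d["point"]).tolist(),round(d["score"],2)) for d in r.recognise(th,c)])
        except Exception as e: print(th,e)
o=r.observe(); print(o["t"],o["eef_pos"],o["tool_rot"],o["ft_force"],r.pinch_z)
E
```

```text
pics
scene {'fx': 473.019, 'fy': 473.019, 'cx': 273.781, 'cy': 210.614, 'dist': [-0.116, 0.0, 0.0, 0.0, 0.0], 'world_from_camera': [[0.776, -0.45, 0.442, 1.157], [0.631, 0.545, -0.552, -0.768], [0.007, 0.707, 0.707, 1.056], [0.0, 0.0, 0.0, 1.0]]}
cover [([282.0, 324.0], 0.9), ([180.0, 294.0], 0.85), ([219.0, 344.0], 0.73), ([187.0, 394.0], 0.62)]
pot [([227.0, 308.0], 0.65)]
white_bottle [([216.0, 340.0], 0.58)]
wire_jar [([322.0, 209.0], 0.66)]
screwdriver [([265.0, 118.0], 0.62)]
keeper [([225.0, 306.0], 0.77)]
window [([216.0, 342.0], 0.91), ([181.0, 293.0], 0.86), ([286.0, 328.0], 0.73), ([185.0, 395.0], 0.58), ([202.0, 356.0], 0.57)]
mouth [([224.0, 308.0], 0.57)]
top {'fx': 461.958, 'fy': 461.958, 'cx': 272.802, 'cy': 198.953, 'dist': [-0.154, 0.0, 0.0, 0.0, 0.0], 'world_from_camera': [[-0.013, 0.993, -0.12, 0.395], [-1.0, -0.014, -0.01, -0.012], [-0.012, 0.119, 0.993, 1.372], [0.0, 0.0, 0.0, 1.0]]}
cover [([141.0, 144.0], 0.89), ([142.0, 240.0], 0.69), ([160.0, 195.0], 0.65), ([124.0, 300.0], 0.63)]
pot [([175.0, 260.0], 0.95)]
white_bottle [([221.0, 144.0], 0.65)]
wire_jar [([170.0, 403.0], 0.91), ([176.0, 263.0], 0.61)]
screwdriver [([276.0, 414.0], 0.77), ([174.0, 257.0], 0.17)]
keeper [([173.0, 259.0], 0.68)]
window [([160.0, 200.0], 0.78), ([123.0, 300.0], 0.74), ([143.0, 238.0], 0.71), ([233.0, 205.0], 0.62), ([143.0, 147.0], 0.56)]
mouth [([175.0, 258.0], 0.67)]
0.9 [0.17081713 0.60121916 0.22674714] [[-9.61930711e-01  2.73293444e-01  2.70466743e-05]
 [ 2.73293445e-01  9.61930710e-01  4.19637714e-05]
 [-1.45486030e-05  4.77579193e-05 -9.99999999e-01]] [ 0.76752905 -0.23162936 -0.47056685] 0.0188
```

View pics/scene0.png

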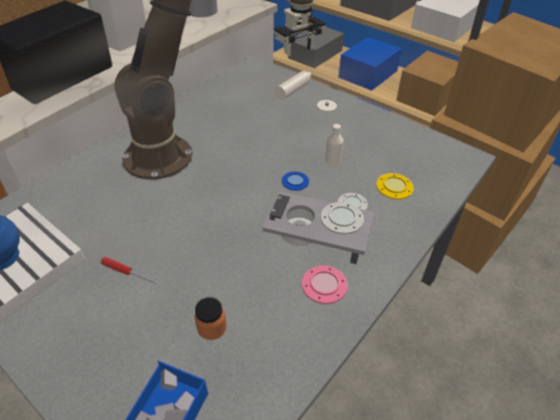

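View pics/top0.png

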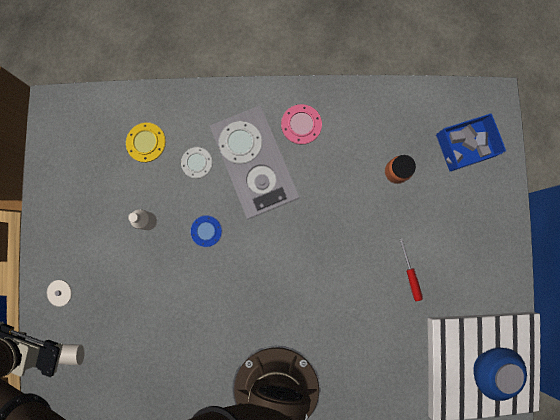

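Silver candidates: the large ring on the plate (top 142,240; scene 216,342) and the small one on the table (top 161,197; scene 203,352). Blue, pink and yellow are excluded. The larger silver one fits, and it stands on the shelf. I'll confirm it in a crop and measure.

```bash
cat > h.py <<'E'
import numpy as np, cv2
from station import r
def K(m): return np.array([[m["fx"],0,m["cx"]],[0,m["fy"],m["cy"]],[0,0,1]])
def ray(c,rc):
    m=r.camera_model(c); T=np.array(m["world_from_camera"])
    u=cv2.undistortPoints(np.array([[[rc[1],rc[0]]]],float),K(m),np.array(m["dist"]))[0,0]
    return T[:3,3],T[:3,:3]@np.array([u[0],-u[1],-1])
def onz(c,rc,z):
    o,d=ray(c,rc); return o+d*(z-o[2])/d[2]
def tri(a,b):
    A=[];y=[]
    for c,p in(("scene",a),("top",b)):
        o,d=ray(c,p); d/=np.linalg.norm(d); P=np.eye(3)-np.outer(d,d); A.append(P);y.append(P@o)
    x=np.linalg.lstsq(np.vstack(A),np.hstack(y),rcond=None)[0]
    return x,np.linalg.norm(np.vstack(A)@x-np.hstack(y))
def proj(c,X):
    m=r.camera_model(c); T=np.linalg.inv(np.array(m["world_from_camera"]))
    p=(T[:3,:3]@np.atleast_2d(X).T).T+T[:3,3]; p=p*[1,-1,-1]
    return cv2.projectPoints(p,np.zeros(3),np.zeros(3),K(m),np.array(m["dist"]))[0][:,0,::-1]
def ell(mask):
    cs,_=cv2.findContours(mask.astype(np.uint8),cv2.RETR_EXTERNAL,cv2.CHAIN_APPROX_NONE)
    return cv2.fitEllipse(cv2.convexHull(max(cs,key=cv2.contourArea)))
E
python3 - <<'E'
from h import *
ims={c:r.camera(c) for c in("scene","top")}
a=cv2.resize(ims["top"][95:225,180:330],(780,676),interpolation=3)
b=cv2.resize(ims["scene"][180:260,255:385],(780,480),interpolation=3)
cv2.imwrite("pics/a.png",cv2.resize(a,(690,598))[:,:,::-1]);cv2.imwrite("pics/b.png",b[:,:,::-1])
E={}
for c in ims:
    for th in("cover","pot","keeper"):
        for d in r.outline_of(th,c):
            p=d["pixels"]; e=ell(p); print(c,th,round(d["score"],2),np.round(d["point"]),p.sum(),np.round(e[0],1),np.round(e[1],1))
            if th!="cover" : 
                cs,_=cv2.findContours(p.astype(np.uint8),0,1); print(np.round(cv2.boxPoints(cv2.minAreaRect(max(cs,key=cv2.contourArea)))).tolist())
E
```

```text
scene cover 0.87 [180. 292.] 430 [294.6 180.7] [19.5 27.4]
scene cover 0.78 [217. 344.] 1126 [341.6 217.5] [32.3 44.2]
scene cover 0.7 [287. 323.] 1428 [324.1 284.5] [39.4 46. ]
scene cover 0.59 [198. 357.] 274 [353.2 201.1] [15.4 28.5]
scene keeper 0.68 [224. 307.] 3763 [321.7 225.4] [ 71.  120.1]
[[258.0, 240.0], [272.0, 186.0], [375.0, 212.0], [362.0, 266.0]]
top cover 0.9 [161. 196.] 766 [196.5 162.4] [30.7 31.3]
top cover 0.89 [231. 204.] 771 [205.9 230.7] [31.1 31.2]
top cover 0.87 [140. 146.] 1231 [145.7 141.7] [38.5 40.5]
top cover 0.81 [143. 239.] 1370 [240.2 142.4] [40.5 42.8]
top cover 0.6 [125. 300.] 1278 [300.8 124. ] [39.8 40.4]
top pot 0.98 [173. 261.] 4135 [253.  160.5] [ 72.9 125.2]
[[208.0, 125.0], [260.0, 103.0], [300.0, 197.0], [247.0, 219.0]]
top keeper 0.64 [174. 258.] 4043 [254.  161.6] [ 74.3 124.8]
[[208.0, 126.0], [260.0, 104.0], [299.0, 197.0], [247.0, 219.0]]
```

View pics/a.png

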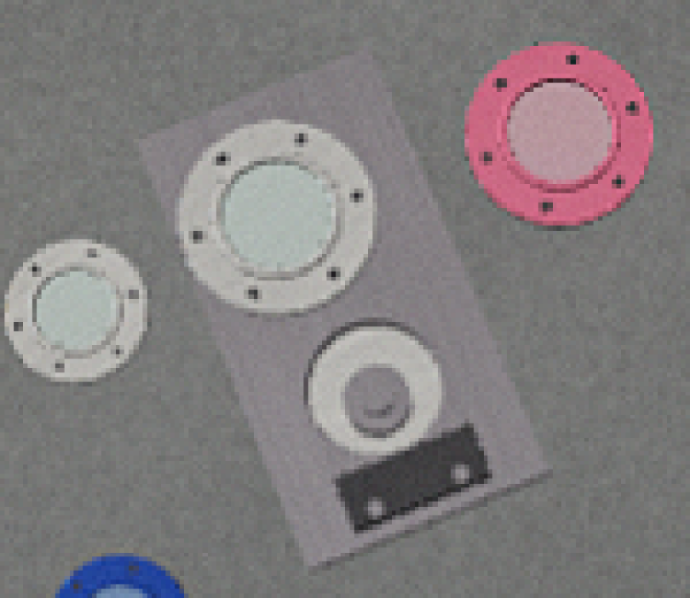

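View pics/b.png

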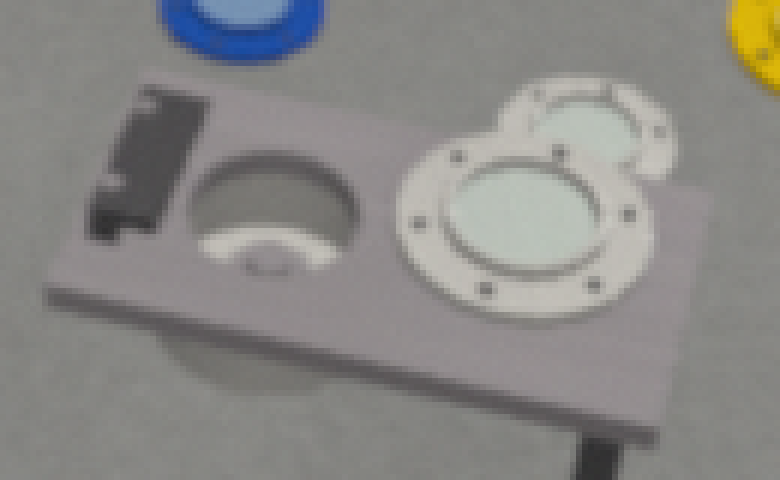

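Crop a (top) confirms the large silver cover on the shelf at about (row 142, col 240). The mouth is at about (179, 261), with the dark keeper below it at about (198, 270). The small silver cover lies off the plate at (162, 196), so the large one is the one meant. Next I fit the pot pose and triangulate the cover.

```bash
cat > fit.py <<'E'
from h import *
from scipy.optimize import least_squares
P=np.array([[90,80,0],[90,-80,0],[-205,-80,0],[-205,80,0],[0,0,0],[46,-45,22],[46,45,22],[80,-45,22],[80,45,22]])/1e3
ca=np.array([[551,470],[313,567],[138,142],[371,50],[374,387],[335,480],[475,423],[355,533],[490,480]])/4.6+[180,95]
cb=np.array([[45,286],[150,72],[712,190],[657,430],[274,210],[210,98],[152,222],[148,88],[90,205]])/6+[255,180]
w=np.array([1,1,1,1,1,.5,.5,.5,.5])[:,None]
def W(v,P): 
    c,s=np.cos(v[3]),np.sin(v[3]); return P@np.array([[c,s,0],[-s,c,0],[0,0,1]])+v[:3]
def f(v):
    X=W(v,P); return np.vstack([(proj("top",X)[:,::-1]-ca)*w,(proj("scene",X)[:,::-1]-cb)*w]).ravel()
if __name__=="__main__":
    s=least_squares(f,[.45,0,.07,np.radians(200)]); v=s.x
    print("pot",np.round(v[:3],4),np.degrees(v[3]));print(np.round(f(v).reshape(-1,2),1).tolist())
    for c,k in(("top",ca),("scene",cb)):
        q=f(np.r_[v]) 
    for c,k in(("top",ca[:5]),("scene",cb[:5])):
        print(c,[np.round(onz(c,p[::-1],.07),4).tolist() for p in k])
    x,e=tri((217.5,341.6),(142.4,240.2)); print("cover flange mid",x,e)
    # window/bezel check
    print("big on z=.086:",onz("top",(142.4,240.2),.084),onz("scene",(217.5,341.6),.084))
    R=W(np.r_[v],np.zeros((1,3)))
    np.save("pot.npy",v)
    a=np.linspace(0,2*np.pi,200)
    for c in("top","scene"):
        im=r.camera(c)[:,:,::-1].copy(); S=4; o=(95,180) if c=="top" else (175,250)
        im=cv2.resize(im[o[0]:o[0]+130,o[1]:o[1]+150],None,fx=S,fy=S,interpolation=3)
        def dr(X,col): cv2.polylines(im,[np.round((proj(c,X)[:,::-1]-[o[1],o[0]]+.5)*S-.5).astype(int)],True,col,1)
        dr(W(v,P[:4]),(0,0,255)); dr(W(v,np.c_[.042*np.cos(a),.042*np.sin(a),0*a]),(0,255,0)); dr(W(v,P[[5,6,8,7]]),(255,0,255))
        C=np.array([x[0],x[1],v[2]+.012])
        dr(np.c_[C[0]+.062*np.cos(a),C[1]+.062*np.sin(a),0*a+v[2]+.016],(255,0,0))
        dr(np.c_[C[0]+.040*np.cos(a),C[1]+.040*np.sin(a),0*a+v[2]+.024],(0,200,255))
        cv2.imwrite(f"pics/o_{c}.png",im)
    A,B=cv2.imread("pics/o_top.png"),cv2.imread("pics/o_scene.png"); cv2.imwrite("pics/ov.png",cv2.resize(np.hstack([A,B]),None,fx=.666,fy=.666,interpolation=cv2.INTER_AREA))
E
python3 fit.py
```

```text
pot [0.6108 0.0341 0.0692] 201.6324078851958
[[-0.6, -0.2], [-1.1, 0.2], [-0.7, -0.7], [-0.6, -1.1], [-0.2, -0.4], [-0.3, -0.4], [-0.7, -0.3], [-0.2, -0.6], [0.0, -0.9], [-0.8, 0.1], [-1.8, -0.6], [-0.2, 0.7], [-0.3, 0.2], [-1.1, 0.5], [-0.5, 0.2], [-0.1, 0.2], [-0.8, -0.2], [-0.6, 0.3]]
top [[0.556, -0.0752, 0.07], [0.498, 0.0722, 0.07], [0.7694, 0.182, 0.07], [0.8271, 0.0335, 0.07], [0.6095, 0.0336, 0.07]]
scene [[0.5588, -0.0724, 0.07], [0.504, 0.0761, 0.07], [0.7713, 0.1861, 0.07], [0.8313, 0.0359, 0.07], [0.6123, 0.0372, 0.07]]
cover flange mid [0.71575718 0.09327592 0.0823901 ] 0.0013699056828914116
big on z=.086: [0.71459178 0.09250772 0.084     ] [0.71709372 0.09266966 0.084     ]
```

View pics/ov.png

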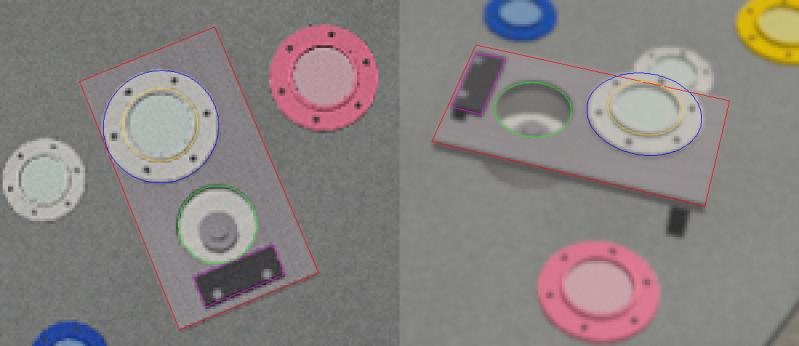

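The overlay fits well in both views: plate red, mouth green, keeper magenta, cover blue. I'll fix the half-pixel crop offset, refit, and plan the approach.

```bash
sed -i 's|/4.6+\[180,95\]|/4.6+[179.6,94.6]|; s|/6+\[255,180\]|/6+[254.6,179.6]|' fit.py; python3 fit.py | head -2
cat >> h.py <<'E'
from scipy.spatial.transform import Rotation as Ro
def plan(pos,R,n,start=None):
    o=r.observe(); p0,R0=(np.array(o["eef_pos"]),np.array(o["tool_rot"])) if start is None else start
    rv=(Ro.from_matrix(R0).inv()*Ro.from_matrix(R)).as_rotvec()
    if np.linalg.norm(rv)>3.3: rv=rv
    p,Rc=p0.copy(),Ro.from_matrix(R0); k=(np.array(pos)-p0)/n
    for i in range(n):
        tgt=p0+k*(i+1); d=np.round(Rc.inv().apply(tgt-p)/.6,4); a=np.round(rv/n/(np.pi/2),4)
        print([d.tolist(),a.tolist()],end=",\n"); p=p+Rc.apply(d*.6); Rc=Rc*Ro.from_rotvec(a*np.pi/2)
    return p,Rc.as_matrix()
def toolR(yaw,tilt=0):
    # tool x=-pot x, y=pot y, z down; tilt (deg)>0 lowers the +pot x side
    x=-np.array([np.cos(yaw),np.sin(yaw),0]); z=np.array([0,0,-1.]); R=np.c_[x,np.cross(z,x),z]
    y=R[:,1]; return (Ro.from_rotvec(np.radians(tilt)*y)).as_matrix()@R
E
python3 - <<'E'
from h import *
v=np.load("pot.npy"); R=toolR(v[3]); print(R.round(3))
plan([.7157,.0933,.225],R,16)
for s,t in((( 216,340),(221,144)),):
  print(tri(s,t))
E
```

```text
pot [0.6107 0.0343 0.0708] 201.6401314453139
[[-0.3, 0.2], [-0.8, 0.6], [-0.4, -0.4], [-0.3, -0.9], [0.1, -0.1], [-0.2, -0.2], [-0.5, -0.1], [-0.1, -0.4], [0.2, -0.8], [-0.4, -0.0], [-1.3, -0.6], [0.3, 0.6], [0.2, 0.2], [-0.6, 0.5], [-0.3, 0.1], [0.1, 0.1], [-0.6, -0.2], [-0.4, 0.3]]
[[ 0.93   0.369  0.   ]
 [ 0.369 -0.93   0.   ]
 [ 0.     0.    -1.   ]]
[[-0.0691, -0.0354, 0.0002], [0.0, -0.0, 0.099]],
[[-0.0737, -0.0242, 0.0002], [0.0, -0.0, 0.099]],
[[-0.0765, -0.0126, 0.0001], [0.0, -0.0, 0.099]],
[[-0.0776, -0.0005, 0.0002], [0.0, -0.0, 0.099]],
[[-0.0768, 0.0115, 0.0002], [0.0, -0.0, 0.099]],
[[-0.074, 0.0232, 0.0002], [0.0, -0.0, 0.099]],
[[-0.0695, 0.0344, 0.0002], [0.0, -0.0, 0.099]],
[[-0.0634, 0.0448, 0.0001], [0.0, -0.0, 0.099]],
[[-0.0557, 0.0541, 0.0002], [0.0, -0.0, 0.099]],
[[-0.0466, 0.062, 0.0002], [0.0, -0.0, 0.099]],
[[-0.0365, 0.0685, 0.0002], [0.0, -0.0, 0.099]],
[[-0.0254, 0.0733, 0.0002], [0.0, -0.0, 0.099]],
[[-0.0137, 0.0763, 0.0002], [0.0, -0.0, 0.099]],
[[-0.0018, 0.0776, 0.0001], [0.0, -0.0, 0.099]],
[[0.0103, 0.0769, 0.0002], [0.0, -0.0, 0.099]],
[[0.0221, 0.0744, 0.0002], [0.0, -0.0, 0.099]],
(array([ 0.51760264,  0.48752907, -0.34830765]), np.float64(0.014648326260165068))
```

Request:
{"name": "play_rows", "arguments": {"moves": [[[-0.069, -0.035, 0], [0, 0, 0.099]], [[-0.074, -0.024, 0], [0, 0, 0.099]], [[-0.0765, -0.0125, 0], [0, 0, 0.099]], [[-0.0775, -0.0005, 0], [0, 0, 0.099]], [[-0.077, 0.0115, 0], [0, 0, 0.099]], [[-0.074, 0.023, 0], [0, 0, 0.099]], [[-0.0695, 0.0345, 0], [0, 0, 0.099]], [[-0.0635, 0.045, 0], [0, 0, 0.099]]], "claw": 1, "newtons": 20}}

```text
t: 2.5
eef_pos: [0.4446, 0.3465, 0.227]
tool_rot: [[-0.045, 0.999, 0.0], [0.999, 0.045, 0.001], [0.0, 0.0, -1.0]]
ft_force: [0.2, 0.2, -0.5]
finger_gap: 0.999
grasp_force: 0.0
```

Request:
{"name": "play_rows", "arguments": {"moves": [[[-0.0555, 0.054, 0], [0, 0, 0.099]], [[-0.0465, 0.062, 0], [0, 0, 0.099]], [[-0.0365, 0.0685, 0], [0, 0, 0.099]], [[-0.0255, 0.0735, 0], [0, 0, 0.099]], [[-0.0135, 0.0765, 0], [0, 0, 0.099]], [[-0.002, 0.0775, 0], [0, 0, 0.099]], [[0.0105, 0.077, 0], [0, 0, 0.099]], [[0.022, 0.0745, 0], [0, 0, 0.099]]]}}

```text
t: 3.5
eef_pos: [0.7173, 0.0929, 0.2267]
tool_rot: [[0.932, 0.364, 0.0], [0.364, -0.932, 0.0], [0.0, -0.0, -1.0]]
ft_force: [1.3, 0.7, -0.1]
finger_gap: 0.998
grasp_force: 0.0
```

Run:
```python
from h import *
v=np.load("pot.npy"); o=r.observe(); print(o["t"],o["eef_pos"],o["qpos"],o["ft_force"])
s=plan([.7157,.0933,.180],toolR(v[3]),1); plan([.7157,.0933,.100],toolR(v[3]),3,s)
```

```text
3.5 [0.71727069 0.09288313 0.22670878] [-33.8926088   38.72473918  41.20965639  76.34897173 -25.38778541
  74.14232894 -60.83654609] [ 1.29422967  0.72144267 -0.06815128]
[[-0.0022, -0.0016, 0.0778], [-0.0002, -0.0001, -0.0035]],
[[-0.0, 0.0, 0.0445], [0.0, -0.0, 0.0]],
[[-0.0, 0.0, 0.0444], [0.0, -0.0, 0.0]],
[[-0.0, 0.0, 0.0445], [0.0, -0.0, 0.0]],
```

Request:
{"name": "play_rows", "arguments": {"moves": [[[-0.0022, -0.0016, 0.078], [0, 0, -0.0035]], [[0, 0, 0.0445], [0, 0, 0]], [[0, 0, 0.0445], [0, 0, 0]], [[0, 0, 0.0445], [0, 0, 0]], [[0, 0, 0], [0, 0, 0]]]}}

```text
t: 4.12
eef_pos: [0.7131, 0.0943, 0.0976]
tool_rot: [[0.928, 0.373, -0.004], [0.373, -0.928, -0.0], [-0.004, -0.001, -1.0]]
ft_force: [0.6, -0.2, 0.1]
finger_gap: 1.0
grasp_force: 0.0
```

Run:
```python
from h import *
v=np.load("pot.npy"); o=r.observe(); print(o["eef_pos"])
A=r.camera("top")[90:240,170:340]; B=r.camera("scene")[150:270,230:400]
cv2.imwrite("pics/g.png",np.hstack([cv2.resize(A,(400,353)),cv2.resize(B,(400,353))])[:,:,::-1])
```

```text
[0.71311369 0.09428135 0.09760051]
```

View pics/g.png

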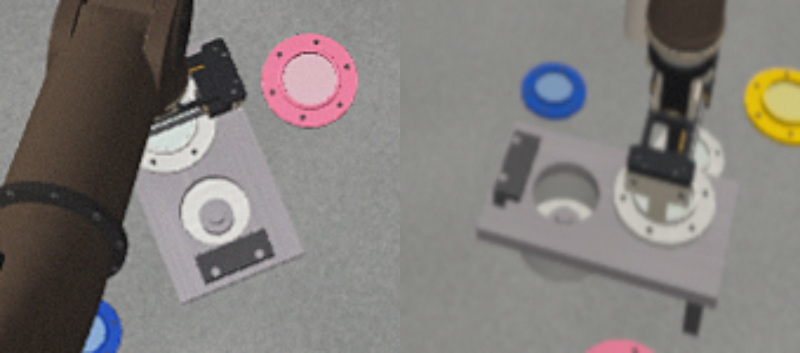

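The gripper straddles the cover centrally. I'll correct the small offset and descend.

Request:
{"name": "play_rows", "arguments": {"moves": [[[0, 0, 0], [0, 0, 0]], [[0, 0, 0], [0, 0, 0]]]}}

```text
t: 4.47
eef_pos: [0.7153, 0.094, 0.101]
tool_rot: [[0.928, 0.373, 0.002], [0.373, -0.928, 0.0], [0.002, 0.0, -1.0]]
ft_force: [0.4, 0.1, 0.8]
finger_gap: 1.0
grasp_force: 0.0
```

Run:
```python
from h import *
v=np.load("pot.npy"); o=r.observe(); print(o["eef_pos"])
plan([.7157,.0933,.090],toolR(v[3]),1)
```

```text
[0.71527411 0.09397039 0.10101452]
[[0.0002, 0.0013, 0.0184], [0.0002, -0.0011, 0.0028]],
```

Request:
{"name": "play_rows", "arguments": {"moves": [[[0, 0.0005, 0.008], [0, 0, 0.0025]], [[0, 0.0005, 0.007], [0, 0, 0]], [[0, 0, 0.003], [0, 0, 0]], [[0, 0, 0], [0, 0, 0]], [[0, 0, 0], [0, 0, 0]]]}}

```text
t: 5.1
eef_pos: [0.715, 0.0934, 0.0891]
tool_rot: [[0.929, 0.369, 0.0], [0.369, -0.929, 0.0], [0.0, 0.0, -1.0]]
ft_force: [0.3, 0.2, -0.1]
finger_gap: 1.0
grasp_force: 0.0
```

Request:
{"name": "play_rows", "arguments": {"moves": [[[0, 0, 0.0025], [0, 0, 0]], [[0, 0, 0], [0, 0, 0]]]}}

```text
t: 5.35
eef_pos: [0.7148, 0.0934, 0.0874]
tool_rot: [[0.929, 0.369, -0.0], [0.369, -0.929, 0.0], [-0.0, -0.0, -1.0]]
ft_force: [0.9, 0.0, -0.2]
finger_gap: 0.999
grasp_force: 0.0
```

Request:
{"name": "play_rows", "arguments": {"moves": [[[0, 0, 0.0005], [0, 0, 0]], [[0, 0, 0], [0, 0, 0]], [[0, 0, 0], [0, 0, 0]], [[0, 0, 0], [0, 0, 0]]], "claw": 0.5, "newtons": 18}}

```text
t: 5.85
eef_pos: [0.7149, 0.0934, 0.0872]
tool_rot: [[0.929, 0.369, -0.0], [0.369, -0.929, 0.0], [0.0, -0.0, -1.0]]
ft_force: [0.8, 0.3, 0.0]
finger_gap: 0.86
grasp_force: 18.0
```

The grip is good: the opening of 0.86 is about 79 mm, which matches the bezel. I'll lift and compute the tilted waypoints.

```bash
cat >> h.py <<'E'
PZ=.070
def tcp(xf,zf,th,yp=0,c=(.0007,.0172)):
    "TCP pose for cover's front flange bottom edge at pot (xf,zf) m, tilt th deg front down"
    v=np.load("pot.npy"); t=np.radians(th); dx,dz=c[0]-.062,c[1]-.008
    x=xf+dx*np.cos(t)+dz*np.sin(t); z=zf-dx*np.sin(t)+dz*np.cos(t)
    X=np.array([np.cos(v[3]),np.sin(v[3])]); Y=np.array([-X[1],X[0]])
    return np.r_[v[:2]+x*X+yp*Y,PZ+z],toolR(v[3],th)
def topot():
    v=np.load("pot.npy"); o=r.observe(); d=np.array(o["eef_pos"])[:2]-v[:2]; c,s=np.cos(v[3]),np.sin(v[3])
    R=np.array(o["tool_rot"]); R0=toolR(v[3]); rv=Ro.from_matrix(R@R0.T).as_rotvec(degrees=True)
    print("t",o["t"],"tcp pot mm",np.round([1e3*(c*d[0]+s*d[1]),1e3*(-s*d[0]+c*d[1]),1e3*(o["eef_pos"][2]-PZ)],2),"tilt about poty",round(rv@R0[:,1],2),"rv",rv.round(2),"F",np.round(o["ft_force"],1),"gap",o["finger_gap"],o["grasp_force"])
E
python3 - <<'E'
from h import *
topot(); R=toolR(0,5); print("check: front (-tool x) lower?", -R[2,0])
v=np.load("pot.npy"); p0=r.observe()["eef_pos"]; s=plan(np.array(p0)+[0,0,.016],r.observe()["tool_rot"],4); print()
p,R=tcp(.036,.010,5); s=plan(p,R,8,s); print(); p,R=tcp(.040,.0015,5); plan(p,R,4,s)
E
```

```text
t 5.85 tcp pot mm [-118.6   -16.48   17.22] tilt about poty 0.0 rv [0.   0.   0.02] F [0.8 0.3 0. ] gap 0.8598229495336996 17.99996739719063
check: front (-tool x) lower? -0.08715574274765818
[[0.0, -0.0, -0.0067], [0.0, 0.0, 0.0]],
[[0.0, -0.0, -0.0066], [0.0, 0.0, 0.0]],
[[0.0, -0.0, -0.0067], [0.0, 0.0, 0.0]],
[[0.0, -0.0, -0.0067], [0.0, 0.0, 0.0]],

[[-0.0197, 0.0034, 0.0018], [-0.0, 0.0069, 0.0]],
[[-0.0196, 0.0035, 0.0016], [-0.0, 0.0069, 0.0]],
[[-0.0197, 0.0034, 0.0014], [-0.0, 0.0069, 0.0]],
[[-0.0197, 0.0034, 0.0012], [-0.0, 0.0069, 0.0]],
[[-0.0197, 0.0034, 0.001], [-0.0, 0.0069, 0.0]],
[[-0.0198, 0.0035, 0.0007], [-0.0, 0.0069, 0.0]],
[[-0.0197, 0.0034, 0.0006], [-0.0, 0.0069, 0.0]],
[[-0.0197, 0.0034, 0.0003], [-0.0, 0.0069, 0.0]],

[[-0.002, -0.0, 0.0034], [-0.0, 0.0001, 0.0001]],
[[-0.002, -0.0, 0.0034], [-0.0, 0.0001, 0.0001]],
[[-0.0019, -0.0, 0.0033], [-0.0, 0.0001, 0.0001]],
[[-0.002, -0.0, 0.0034], [-0.0, 0.0001, 0.0001]],
```

Request:
{"name": "play_rows", "arguments": {"moves": [[[0, 0, -0.0065], [0, 0, 0]], [[0, 0, -0.0065], [0, 0, 0]], [[0, 0, -0.007], [0, 0, 0]], [[0, 0, -0.0065], [0, 0, 0]], [[0, 0, 0], [0, 0, 0]]]}}

```text
t: 6.48
eef_pos: [0.7152, 0.0934, 0.1036]
tool_rot: [[0.929, 0.369, 0.001], [0.369, -0.929, 0.0], [0.001, 0.0, -1.0]]
ft_force: [-0.1, 0.7, -4.8]
finger_gap: 0.867
grasp_force: 18.0
```

The cover is lifted (weight reads about 4.8 N). I'll carry it across, tipping it as it goes.

Request:
{"name": "play_rows", "arguments": {"moves": [[[-0.0197, 0.0034, 0.0018], [0, 0.007, 0]], [[-0.0197, 0.0034, 0.0016], [0, 0.007, 0]], [[-0.0197, 0.0034, 0.0014], [0, 0.007, 0]], [[-0.0197, 0.0034, 0.0012], [0, 0.007, 0]], [[-0.0197, 0.0034, 0.001], [0, 0.007, 0]], [[-0.0197, 0.0034, 0.0007], [0, 0.007, 0]], [[-0.0197, 0.0034, 0.0005], [0, 0.007, 0]], [[-0.0197, 0.0034, 0.0003], [0, 0.007, 0]]]}}

```text
t: 7.48
eef_pos: [0.6328, 0.0431, 0.0944]
tool_rot: [[0.926, 0.369, 0.082], [0.368, -0.929, 0.033], [0.088, -0.0, -0.996]]
ft_force: [-0.6, 0.6, -4.6]
finger_gap: 0.867
grasp_force: 18.0
```

Request:
{"name": "play_rows", "arguments": {"moves": [[[0, 0, 0], [0, 0, 0]], [[0, 0, 0], [0, 0, 0]], [[0, 0, 0], [0, 0, 0]]]}}

```text
t: 7.85
eef_pos: [0.6339, 0.0439, 0.0944]
tool_rot: [[0.925, 0.37, 0.082], [0.368, -0.929, 0.032], [0.088, 0.0, -0.996]]
ft_force: [-0.1, 0.7, -4.4]
finger_gap: 0.868
grasp_force: 18.0
```

Run:
```python
from h import *
topot()
B=r.camera("scene")[150:270,230:400];A=r.camera("top")[110:230,200:370]
cv2.imwrite("pics/c1.png",np.hstack([cv2.resize(A,(340,240)),cv2.resize(B,(460,325),interpolation=3)[:240]])[:,:,::-1]) if 0 else cv2.imwrite("pics/c1.png",np.vstack([cv2.resize(A,(400,282),interpolation=3),cv2.resize(B,(400,282),interpolation=3)])[:,:,::-1])
for c in("scene","top"):
  for d in r.outline_of("cover",c):
    e=ell(d["pixels"]); print(c,round(d["score"],2),np.round(d["point"]),np.round(e[0],1),np.round(e[1],1))
```

```text
t 7.85 tcp pot mm [-25.05  -0.34  24.43] tilt about poty 5.06 rv [ 1.86 -4.71  0.07] F [-0.1  0.7 -4.4] gap 0.8679782061925272 17.998858485370874
scene 0.89 [284. 324.] [323.7 284.7] [38.  46.1]
scene 0.79 [217. 318.] [310. 213.] [29.7 43.1]
scene 0.73 [198. 350.] [353.  201.7] [17.7 29.8]
scene 0.7 [185. 394.] [394.4 185.6] [25.2 37.5]
scene 0.65 [179. 288.] [290.2 180.3] [18.  19.2]
top 0.88 [140. 146.] [145.6 142.4] [37.6 40.2]
top 0.73 [126. 300.] [300.7 123.6] [41.  41.5]
top 0.65 [162. 195.] [196.4 162.6] [31.3 32.1]
```

View pics/c1.png

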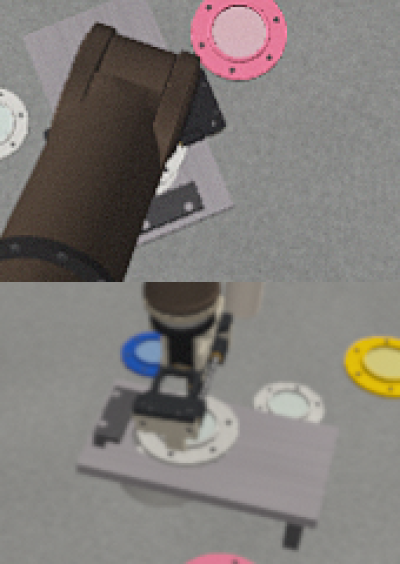

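The cover hangs in the grip just short of the keeper (scene about row 213, col 310). I'll check its real tilt with an overlay.

```bash
cat >> h.py <<'E'
def covpts(tilt,c=(.0007,.0172),dy=0,rad=.062,h=.016,n=240):
    "flange circle in world from present TCP, cover pitched tilt deg about pot y through the grip axis (2.8 mm above tip)"
    v=np.load("pot.npy"); o=r.observe(); T=np.array(o["tool_rot"]); p=np.array(o["eef_pos"])
    a=np.linspace(0,2*np.pi,n); X=np.c_[rad*np.cos(a)-c[0],rad*np.sin(a)+dy,0*a+h-c[1]]
    piv=np.array([0,0,.0028]); M=toolR(v[3],tilt)@np.diag([-1,1,-1]); g=p-T[:,2]*.0028
    return g+(X-piv)@M.T
E
python3 - <<'E'
from h import *
im=r.camera("scene")[:,:,::-1]; o=(180,260);S=7
im=cv2.resize(im[o[0]:o[0]+80,o[1]:o[1]+105],None,fx=S,fy=S,interpolation=3)
for t,col in((0,(0,0,255)),(5,(255,0,0)),(8,(0,200,0))):
    for hh in (.016,):
        cv2.polylines(im,[np.round((proj("scene",covpts(t,h=hh))[:,::-1]-[o[1],o[0]]+.5)*S-.5).astype(int)],True,col,1)
cv2.imwrite("pics/d1.png",im)
E
```

```text
(no output)
```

View pics/d1.png

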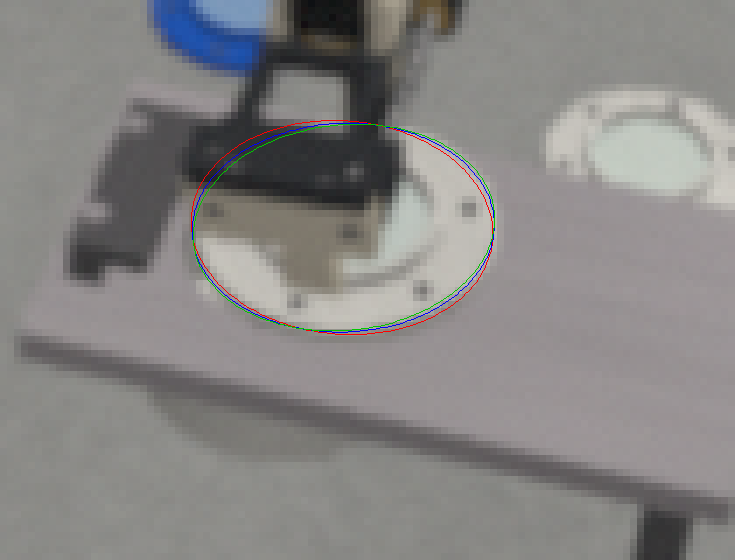

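The cover follows the tool: the 5° outline fits within about 1 mm. Next I lower the front edge to the rim and slide it under the keeper.

Run:
```python
from h import *
p,R=tcp(.040,.001,5); s=plan(p,R,4); print(s[0]); p,R=tcp(.062,.001,5); plan(p,R,8,s)
print(onz("scene",np.array([179.6+35,254.6+274/6]),.07), onz("top",np.array([94.6+387/4.6,179.6+374/4.6]),.07))
```

```text
[[-0.0021, 0.0, 0.0035], [0.0, -0.0001, 0.0001]],
[[-0.002, 0.0001, 0.0035], [0.0, -0.0001, 0.0001]],
[[-0.0021, 0.0, 0.0035], [0.0, -0.0001, 0.0001]],
[[-0.002, 0.0001, 0.0036], [0.0, -0.0001, 0.0001]],
[0.62957125 0.04182714 0.08548048]
[[-0.0046, -0.0, -0.0004], [0.0, -0.0, -0.0]],
[[-0.0045, -0.0, -0.0004], [0.0, -0.0, -0.0]],
[[-0.0046, -0.0, -0.0004], [0.0, -0.0, -0.0]],
[[-0.0046, -0.0, -0.0004], [0.0, -0.0, -0.0]],
[[-0.0045, -0.0, -0.0004], [0.0, -0.0, -0.0]],
[[-0.0046, -0.0, -0.0004], [0.0, -0.0, -0.0]],
[[-0.0046, -0.0, -0.0004], [0.0, -0.0, -0.0]],
[[-0.0046, -0.0, -0.0004], [0.0, -0.0, -0.0]],
[0.61043619 0.03775275 0.07      ] [0.61063277 0.03471083 0.07      ]
```

Request:
{"name": "play_rows", "arguments": {"moves": [[[-0.002, 0, 0.0035], [0, 0, 0]], [[-0.002, 0, 0.0035], [0, 0, 0]], [[-0.002, 0, 0.0035], [0, 0, 0]], [[-0.002, 0, 0.0035], [0, 0, 0]], [[0, 0, 0], [0, 0, 0]], [[0, 0, 0], [0, 0, 0]]]}}

```text
t: 8.85
eef_pos: [0.6307, 0.0423, 0.0869]
tool_rot: [[0.925, 0.369, 0.084], [0.368, -0.929, 0.034], [0.091, -0.0, -0.996]]
ft_force: [-0.4, 0.4, 4.7]
finger_gap: 0.864
grasp_force: 18.0
```

```bash
python3 -c "
from h import *
topot(); p,R=tcp(.040,.001,5); plan(p,R,1)"
```

```text
t 8.85 tcp pot mm [-21.47  -0.07  16.88] tilt about poty 5.2 rv [ 1.92 -4.83  0.04] F [-0.4  0.4  4.7] gap 0.8641759049640322 18.003058056347072
[[-0.0022, 0.0001, 0.0021], [-0.0001, -0.0022, 0.0005]],
```

Request:
{"name": "play_rows", "arguments": {"moves": [[[-0.0045, 0, -0.0004], [0, 0.006, 0]], [[-0.0045, 0, -0.0004], [0, 0.006, 0]], [[-0.0045, 0, -0.0004], [0, 0, 0]], [[0, 0, 0], [0, 0, 0]]]}}

```text
t: 9.35
eef_pos: [0.622, 0.0386, 0.0859]
tool_rot: [[0.924, 0.369, 0.1], [0.367, -0.929, 0.04], [0.107, 0.0, -0.994]]
ft_force: [1.1, 1.5, 6.0]
finger_gap: 0.862
grasp_force: 18.0
```

```bash
python3 -c "
from h import *
topot()"
```

```text
t 9.35 tcp pot mm [-12.08   0.17  15.93] tilt about poty 6.16 rv [ 2.27 -5.73  0.01] F [1.1 1.5 6. ] gap 0.8617243215532518 18.005970404483378
```

Request:
{"name": "play_rows", "arguments": {"moves": [[[-0.0045, 0, -0.0008], [0, 0, 0]], [[-0.0045, 0, -0.0006], [0, 0, 0]], [[-0.0045, 0, -0.0005], [0, 0, 0]], [[-0.0045, 0, -0.0005], [0, 0, 0]], [[0, 0, 0], [0, 0, 0]]]}}

```text
t: 9.98
eef_pos: [0.6106, 0.0345, 0.0852]
tool_rot: [[0.924, 0.369, 0.097], [0.367, -0.93, 0.039], [0.105, -0.0, -0.995]]
ft_force: [-0.0, 0.7, -4.7]
finger_gap: 0.866
grasp_force: 18.0
```

```bash
python3 -c "
from h import *
topot()"
```

```text
t 9.975 tcp pot mm [ 0.03 -0.13 15.15] tilt about poty 6.01 rv [ 2.24 -5.57 -0.01] F [-0.   0.7 -4.7] gap 0.8656882153277632 17.998787728138268
```

The front edge is under the keeper and nothing is bumping. Next I bring the rear down by levelling about the front edge.

```bash
python3 -c "
from h import *
p,R=tcp(.062,.0,3); s=plan(p,R,5); print(); p,R=tcp(.062,.0,0); plan(p,R,5,s)"
```

```text
[[-0.0005, 0.0, 0.0009], [-0.0001, -0.0067, -0.0]],
[[-0.0005, 0.0001, 0.0008], [-0.0001, -0.0067, -0.0]],
[[-0.0005, 0.0, 0.0009], [-0.0001, -0.0067, -0.0]],
[[-0.0005, 0.0001, 0.0009], [-0.0001, -0.0067, -0.0]],
[[-0.0004, 0.0, 0.0009], [-0.0001, -0.0067, -0.0]],

[[0.0001, 0.0, 0.0011], [0.0, -0.0066, -0.0]],
[[0.0002, 0.0, 0.001], [0.0, -0.0066, -0.0]],
[[0.0001, 0.0, 0.0011], [0.0, -0.0066, -0.0]],
[[0.0002, 0.0, 0.0011], [0.0, -0.0066, -0.0]],
[[0.0001, 0.0, 0.0011], [0.0, -0.0066, -0.0]],
```

Request:
{"name": "play_rows", "arguments": {"moves": [[[-0.0005, 0, 0.0009], [0, -0.0067, 0]], [[-0.0005, 0, 0.0009], [0, -0.0067, 0]], [[-0.0005, 0, 0.0009], [0, -0.0067, 0]], [[-0.0005, 0, 0.0009], [0, -0.0067, 0]], [[-0.0004, 0, 0.0009], [0, -0.0067, 0]], [[0, 0, 0], [0, 0, 0]]]}}

```text
t: 10.72
eef_pos: [0.6111, 0.0346, 0.0833]
tool_rot: [[0.928, 0.369, 0.051], [0.369, -0.929, 0.02], [0.055, -0.0, -0.999]]
ft_force: [-1.7, 1.0, 1.1]
finger_gap: 0.862
grasp_force: 18.0
```

```bash
python3 -c "
from h import *
topot()"
```

```text
t 10.725 tcp pot mm [-0.41 -0.1  13.33] tilt about poty 3.13 rv [ 1.16 -2.91  0.04] F [-1.7  1.   1.1] gap 0.8622546126597551 18.000255308579654
```

Request:
{"name": "play_rows", "arguments": {"moves": [[[-0.0015, 0, -0.0001], [0, 0, 0]], [[-0.0015, 0, -0.0001], [0, 0, 0]], [[0, 0, 0], [0, 0, 0]], [[0, 0, 0], [0, 0, 0]]]}}

```text
t: 11.22
eef_pos: [0.6089, 0.0337, 0.0829]
tool_rot: [[0.928, 0.369, 0.05], [0.369, -0.929, 0.02], [0.054, -0.0, -0.999]]
ft_force: [-0.1, -0.6, -5.0]
finger_gap: 0.868
grasp_force: 18.0
```

```bash
python3 -c "
from h import *
topot()"
```

```text
t 11.225 tcp pot mm [ 1.93 -0.07 12.88] tilt about poty 3.09 rv [ 1.14 -2.87  0.02] F [-0.1 -0.6 -5. ] gap 0.8680703116679254 17.998959640972316
```

The cover is free again, so I continue levelling down.

Request:
{"name": "play_rows", "arguments": {"moves": [[[0.0001, 0, 0.0012], [0, -0.007, 0]], [[0.0002, 0, 0.0012], [0, -0.007, 0]], [[0.0001, 0, 0.0012], [0, -0.007, 0]], [[0.0002, 0, 0.0012], [0, -0.007, 0]], [[0.0002, 0, 0.0012], [0, -0.007, 0]], [[0, 0, 0], [0, 0, 0]]]}}

```text
t: 11.98
eef_pos: [0.6097, 0.0341, 0.0793]
tool_rot: [[0.929, 0.369, -0.001], [0.369, -0.929, -0.0], [-0.001, 0.0, -1.0]]
ft_force: [-0.5, 0.4, -5.0]
finger_gap: 0.864
grasp_force: 18.0
```

```bash
python3 -c "
from h import *
topot()"
```

```text
t 11.975 tcp pot mm [ 0.99 -0.15  9.3 ] tilt about poty -0.06 rv [-0.03  0.05  0.04] F [-0.5  0.4 -5. ] gap 0.8643527708107986 17.99950199201703
```

Request:
{"name": "play_rows", "arguments": {"moves": [[[0, 0, 0.001], [0, 0, 0]], [[0, 0, 0.0005], [0, 0, 0]], [[0, 0, 0], [0, 0, 0]]]}}

```text
t: 12.35
eef_pos: [0.6097, 0.034, 0.0791]
tool_rot: [[0.929, 0.369, -0.0], [0.369, -0.929, 0.0], [-0.0, -0.0, -1.0]]
ft_force: [-3.7, 0.9, 4.0]
finger_gap: 0.863
grasp_force: 18.0
```

Request:
{"name": "play_rows", "arguments": {"moves": [[[0, 0, 0], [0, 0, 0]], [[0, 0, 0], [0, 0, 0]], [[0, 0, 0], [0, 0, 0]], [[0, 0, 0], [0, 0, 0]]], "claw": 1}}

```text
t: 12.85
eef_pos: [0.6096, 0.0339, 0.0785]
tool_rot: [[0.929, 0.369, -0.001], [0.369, -0.929, -0.0], [-0.001, 0.0, -1.0]]
ft_force: [0.2, 0.1, -0.4]
finger_gap: 0.999
grasp_force: 0.0
```

Released; the fingers are free at seated height. I retract and look.

Request:
{"name": "play_rows", "arguments": {"moves": [[[0, 0, -0.01], [0, 0, 0]], [[0, 0, -0.03], [0, 0, 0]], [[0, 0, -0.06], [0, 0, 0]], [[0, 0, -0.07], [0, 0, 0]], [[0, 0, -0.07], [0, 0, 0]], [[0, 0, -0.06], [0, 0, 0]]]}}

```text
t: 13.6
eef_pos: [0.6099, 0.0336, 0.2618]
tool_rot: [[0.93, 0.369, 0.001], [0.369, -0.93, -0.0], [0.001, 0.001, -1.0]]
ft_force: [-0.8, -0.8, -1.0]
finger_gap: 0.997
grasp_force: 0.0
```

Request:
{"name": "play_rows", "arguments": {"moves": [[[0, -0.06, 0], [0, 0, 0]], [[0, -0.07, 0], [0, 0, 0]], [[0, -0.07, 0], [0, 0, 0]], [[0, -0.07, 0], [0, 0, 0]], [[0, -0.07, 0], [0, 0, 0]], [[0, -0.07, 0], [0, 0, 0]], [[0, -0.06, 0], [0, 0, 0]], [[0, 0, 0], [0, 0, 0]]]}}

```text
t: 14.6
eef_pos: [0.5041, 0.2995, 0.2593]
tool_rot: [[0.927, 0.374, -0.001], [0.374, -0.927, 0.001], [-0.0, -0.001, -1.0]]
ft_force: [-0.3, -0.3, 1.0]
finger_gap: 0.999
grasp_force: 0.0
```

Run:
```python
from h import *
from fit import W
v=np.load("pot.npy"); a=np.linspace(0,2*np.pi,240); out=[]
for c,o in(("top",(120,200)),("scene",(180,255))):
    im=r.camera(c)[:,:,::-1]; S=4
    im=cv2.resize(im[o[0]:o[0]+100,o[1]:o[1]+100],None,fx=S,fy=S,interpolation=3)
    dr=lambda X,col: cv2.polylines(im,[np.round((proj(c,X)[:,::-1]-[o[1],o[0]]+.5)*S-.5).astype(int)],True,col,1)
    for rad,h,col in((.062,.008,(255,0,0)),(.04,.016,(0,200,255))): dr(W(v,np.c_[rad*np.cos(a),rad*np.sin(a),0*a+h]),col)
    out.append(im)
    for d in r.outline_of("cover",c):
        e=ell(d["pixels"]); print(c,round(d["score"],2),np.round(e[0],1),np.round(e[1],1))
cv2.imwrite("pics/f1.png",np.hstack(out)); topot()
```

```text
top 0.84 [145.7 142.3] [39.  39.2]
top 0.76 [260.7 177.3] [40.2 43. ]
top 0.73 [300.7 123.8] [39.6 41.6]
top 0.71 [205.7 230.6] [30.3 31.1]
top 0.65 [196.8 162.6] [31.4 31.7]
scene 0.95 [394.4 185.7] [24.3 36.9]
scene 0.89 [324.2 284.7] [38.9 46.2]
scene 0.71 [294.9 180.2] [18.8 27.6]
scene 0.66 [300.9 214.7] [31.3 40.4]
scene 0.65 [352.9 201.1] [17.4 30.5]
t 14.8 tcp pot mm [   1.08 -280.48  189.33] tilt about poty 0.0 rv [-0.01 -0.01 -0.09] F [ 0.4 -0.8 -0.8] gap 0.9973647324856176 0.0
```

View pics/f1.png

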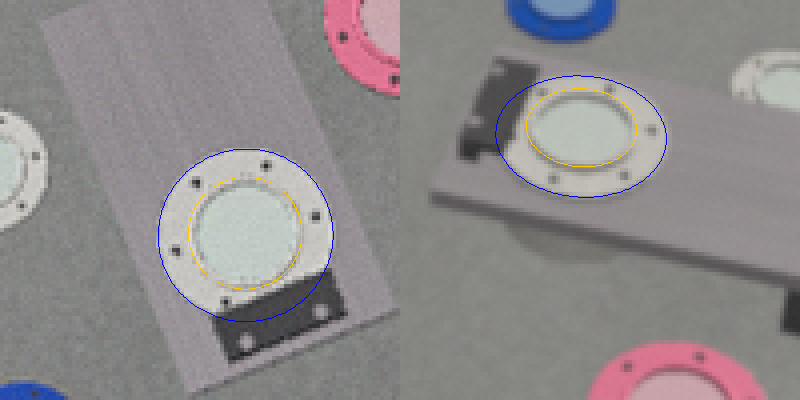

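The cover matches the seated outline in both views (top about row 177, col 261; scene about row 215, col 301). Its front is under the keeper and it lies level. Handing in.

```bash
python3 -c "
from station import r
print(r.close_job())"
```

```text
the job is handed in; nothing more can be done
None
```

The large silver cover is seated level in the pot's mouth with its front edge under the keeper, as far as both camera views and the release height show; I kept the grip at 18 N, took no action near the bottle, jar or screwdriver (not re-measured at the end), and handed the job in at about 15 s, but no verdict came back.

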